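Setting a kiln shelf for the glaze firing

ROBOT

A 6-joint arm with a two-finger parallel gripper is mounted at the origin on the work surface. World frame = base frame: x ahead of the robot, y to its left, z up, the work surface at z = 0. Lengths are in mm, angles in rad, forces in N, time in s.
With the tool pointing down it reaches from about 350 to 775 mm from the base axis. Payload 7.3 kg.
Tool frame: the origin (TCP) lies at the very end of the fingers, on their centre line; the grasp point (between the pads) lies 19 mm behind it; z points along the fingers, y is the line along which they close (so a half turn about z gives the same grasp; the last joint's range is limited). The gripper opens to 92 mm and grips with 3 to 60 N. Pads are 19 mm wide; open, the fingers measure 130 mm over their backs; the gripper's body (75 mm by 190 mm) begins 47 mm behind the grasp point.
Start: joints at [1.025, 0.342, 1.524, -0, 1.275, -0.146], TCP at [204.336, 483.624, 226.741] pointing down, gripper open.
Joint ranges: [-2.53, 2.53], [-0.77, 2.02], [0.04, 2.7], [-1, 4.14], [0.28, 2.66], [-3.11, 3.11]. Speed limits (rad/s): [2.57, 2.57, 3.14, 3.14, 3.14, 3.14].

INTERFACE

Orientations are given as [roll, pitch, yaw] about the fixed x, y, z axes, in that order (R = Rz(yaw) Ry(pitch) Rx(roll)).
In Python, from plant import get_obs, vision, workorder gives the robot as it stands.
- The arm moves only by the shell command python3 -m pendant 'ROWS' [OPENING]. ROWS is a JSON object of lists of equal length, an entry for each row: "dp": the shift along the tool's x, y, z in m, a list of three; "rotation": the turn, a rotation vector about the tool's x, y, z in rad, a list of three. A call has 1 to 8 rows; each row is the pose to reach, as a shift and turn from the pose commanded when the call began, along the tool's axes at that moment; what a row does not reach only later rows make up. A row lasts 1/8 s, in which the tool goes at most 62.5 mm and 10.7 degrees, less where a joint would pass 70% of its speed; a pose out of reach is approached as far as the arm can. A call with a gripper value outside its range is refused whole. OPENING is the finger opening in m, from 0 to 0.0918, set as the call begins (- or left out, the last holds). The fingers move at their own pace and stop on an object; the grip force is fixed at half the most. Time passes only in rows, so rows that repeat a pose let the fingers close. It gives the time, the measured TCP pose, the force, the opening and the grip force at its end, in the units of the state.
- get_obs(): the state, without advancing time (a new reading comes with each control period).
- vision.capture(name): name is "scene" or "top" or "wrist"; returns a dict with "pixels" (384x512x3 uint8, red, green, blue), "vfov" (degrees; the focal length in pixels is half the picture's height over the tangent of half this angle, whatever the lens; pixels are square), "cx", "cy" (the principal point, pixels), "pose" (4x4, takes a point from camera to world coordinates); the wrist camera has in their place "T_tool_cam" (4x4, takes a point from camera to tool coordinates, whose origin is the TCP and whose axes are the flange's). Camera axes: x right, y up, looking along -z (the intrinsics and any distortion apply to the point x, -y, -z); pixel columns grow to the right and rows downward; lengths in mm; the calibration is good to about 2 mm. A picture is of the moment at which its call begins: read the wrist's pose just before it. There is no depth.
- workorder.close_job(): hands the job in; it is judged then, once.
The state is a dict: "time": time; "joint_positions": joint angles; "dq": joint speeds; "tau": joint torques, N m; "tool_pos": TCP position; "tcp_rot": TCP orientation; "contact_force": force on the tool from outside, world axes, zero at the start; "moment": the same for the moment, N m; "grip_width": finger opening in mm; "finger_force": force on a finger pad.
Only numpy, scipy, OpenCV 4.12 (cv2) and the standard library are available. Lean on these libraries where they do the work, as an engineer would, in place of code of your own. Each camera call takes 0.05 s, during which the arm holds its last target. There are 200 camera calls.

TASK

Set this kiln shelf for firing: stand the jar centred on the larger stilt with its lid seated on it, and the little beaker centred on the smaller stilt. Put the cone pack midway between the two posts already on the shelf, its bar in line with them, and stand the third post at the middle of the opposite edge, as far in from the edge as the other two. Leave the two standing posts and the stilts where they are, keep the glazed pieces upright and lower them gently into place, never letting them drop.

Things in the scene. Friction and masses are not known exactly. Their poses are not given: they have to be found in the camera images.
- shelf: Kiln shelf: fixed grey-tan slab 260 (x) by 280 (y) by 14 mm on firebrick slips, flat top 46 mm above the bench. Origin under its centre at bench level, z up. x points from the edge with posts A and B to the other, free edge, y along those edges. Posts A and B stand at x = -105, y = +115 and -115 mm (centres 25 mm in from their edge); the middle of the free edge, so inset, is x = +105, y = 0.
- post_a: Kiln post, loose, already standing upright on one corner of the shelf (shelf +y side): cream square fireclay prop 36 x 36 x 110 mm with a 16 mm bore down its middle. Origin at the centre of its underside, z up, x and y square to its faces. Mass about 0.2 kg.
- post_b: Second kiln post, loose, identical to post A, already standing upright on the other corner of the same edge of the shelf (shelf -y side). Origin at the centre of its underside.
- post_c: Third kiln post, the same size as the other two (36 x 36 x 110 mm, 0.15 to 0.27 kg), standing upright and loose on the bench, away from the shelf. Origin at the centre of its underside, z up, x and y square to its faces.
- stilt_large: Larger of two loose three-armed stilts lying about 145 mm apart in the middle of the shelf (either side): pale flat star, arms 9 mm wide, 8 mm high, reaching 31.5 mm from the centre, each with a short upright steel pin 26.5 mm from the centre; pin tips 15 mm above the shelf. Origin at the centre of its underside, z up. Mass 50 g.
- stilt_small: Smaller of the two stilts, same form and height: arms reaching 23 mm from the centre, pins at 18 mm from the centre, pin tips 15 mm above the shelf. Origin at the centre of its underside, z up. Mass 50 g.
- jar: Open glazed pot, the wider of the two open pots: white with painted blue dabs, 56 mm high, belly 64 mm across between 12 and 44 mm height, foot 59 mm across, mouth 52 mm wide inside (rim 61 mm outside). Stands upright on the bench. Origin at the centre of its underside, z up. Mass 0.13 to 0.25 kg.
- lid: The jar's lid, upright on the bench on its tapered spigot. Origin: centre of the spigot's underside, z up. Spigot 0 to 8 mm (30 mm wide below, 40 above); white disc, 62 mm wide, 8 to 14 mm; round knob 14 to 34 mm, 14 mm wide at its neck, 20 mm wide from 23 to 30 mm. Seated, spigot in the jar's mouth and disc on its rim, its origin is 48 mm above the jar's. 45 to 80 g.
- beaker: Small glazed beaker, the narrower open pot: white with blue dabs, 50 mm high, 42 mm across at the foot, 45 mm at 20 mm height, widening to 50 mm at the rim. Stands upright on the bench. Origin at the centre of its underside, z up. Mass 75 to 135 g.
- cone_pack: Cone pack: brown clay bar 64 (its x) by 24 (its y) by 16 mm high with a row of three small pale witness cones on it, tips 46 mm above its underside, leaning a little along the bar. Stands on the bench. Origin at the centre of its underside, z up, x along the bar. Mass 50 to 95 g.

How it is judged:
By the outcome, as a careful person would: the job done as asked, in the order asked, and still so for the second after the job is handed in, with the robot touching nothing.
It also fails if it takes over 128 s, if anything falls off the work surface, if the arm or the gripper's body presses on something with over 40 N, if the wrist force passes 120 N, or if a joint passes its speed limit or range.

## Working session

There is one attempt and no reset: what is moved stays moved. The work goes in short steps, Python scripts to look and compute and a shell command to move; the robot and the scene stay as the last step left them, time stands still between calls to the robot, and variables do not carry over. Pictures are saved under pics/ and viewed, at most 14 in all, crops included, and the job is handed in when it is done.

```bash
ls; mkdir -p pics; python3 - <<'E'
from plant import get_obs, vision
import cv2,numpy as np
np.set_printoptions(precision=4,suppress=True)
o=get_obs();print(o)
for n in("scene","top"):
    c=vision.capture(n);print({k:v for k,v in c.items() if k!="pixels"})
    cv2.imwrite(f"pics/{n}0.png",c["pixels"][:,:,::-1])
E
```

```text
pics
{'time': 0.0, 'joint_positions': array([ 1.025 ,  0.3427,  1.525 ,  0.    ,  1.2754, -0.146 ]), 'dq': array([-0.0012, -0.0004, -0.0009,  0.0012, -0.0003, -0.0018]), 'tau': array([  0.0015, -43.1244, -24.4234,   0.072 ,   0.0556,  -0.0001]), 'tool_pos': array([204.0969, 483.2567, 226.0308]), 'tcp_rot': array([-3.14  , -0.0002,  2.7418]), 'contact_force': array([-0.076 , -0.969 , -0.2391]), 'moment': array([-0.0348,  0.0611,  0.0579]), 'finger_force': 0.0, 'grip_width': 91.52884785648058}
{'vfov': 49.65292888513851, 'cx': 251.7035514652903, 'cy': 187.96496262671423, 'pose': array([[  -0.5258,   -0.6185,    0.5839, 1221.1873],
       [   0.8505,   -0.3725,    0.3712,  432.7045],
       [  -0.012 ,    0.6918,    0.722 ,  927.01  ],
       [   0.    ,    0.    ,    0.    ,    1.    ]])}
{'vfov': 43.48630940310299, 'cx': 262.9098621203668, 'cy': 185.9850849420345, 'pose': array([[   0.0219,    0.9947,   -0.1005,  405.7344],
       [  -0.9996,    0.0202,   -0.0186,  -17.0869],
       [  -0.0165,    0.1009,    0.9948, 1123.9893],
       [   0.    ,    0.    ,    0.    ,    1.    ]])}
```

View pics/top0.png

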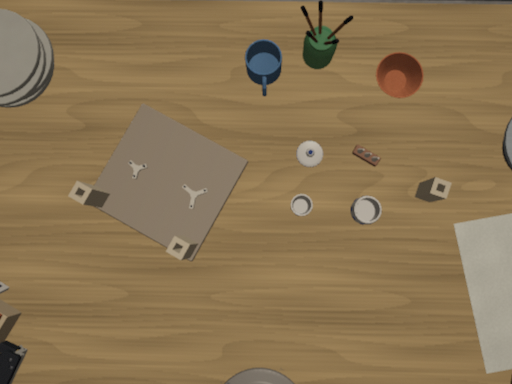

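View pics/scene0.png

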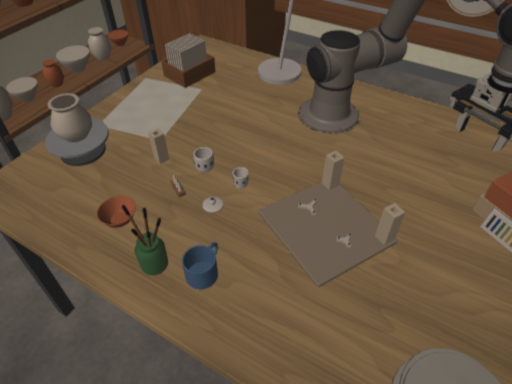

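Top: the shelf is centred near (170,180), with posts A and B (tops at (80,192) and (179,247)), the large stilt at (194,194) and the small at (137,169). Lid (310,153), cone pack (366,155), beaker (302,204), jar (367,209), post C (440,187). The scene view agrees. Next come coarse positions and the wrist camera geometry.

```bash
cat > h.py <<'E'
import numpy as np, cv2
from scipy.spatial.transform import Rotation as Ro
from plant import get_obs, vision
np.set_printoptions(precision=3,suppress=True)
def tool():
    o=get_obs(); T=np.eye(4); T[:3,:3]=Ro.from_euler('xyz',o['tcp_rot']).as_matrix(); T[:3,3]=o['tool_pos']; return T
def cap(n,save=None):
    T=tool(); c=vision.capture(n)
    c['P']=T@c['T_tool_cam'] if n=='wrist' else c['pose']
    if save: cv2.imwrite(save,c['pixels'][:,:,::-1])
    return c
def ray(c,u,v,z):
    f=192/np.tan(np.radians(c['vfov']/2)); d=c['P'][:3,:3]@np.array([(u-c['cx'])/f,-(v-c['cy'])/f,-1]); p=c['P'][:3,3]
    return p+d*(z-p[2])/d[2]
def proj(c,X):
    f=192/np.tan(np.radians(c['vfov']/2)); q=c['P'][:3,:3].T@(np.array(X)-c['P'][:3,3])
    return np.array([c['cx']+f*q[0]/-q[2], c['cy']-f*q[1]/-q[2]])
def go(x,y,z,yaw=None):
    T=tool(); R=T[:3,:3]; cur=get_obs()['tcp_rot'][2]
    d=R.T@(np.array([x,y,z])-T[:3,3])/1000
    w=0 if yaw is None else -((yaw-cur+np.pi/2)%np.pi-np.pi/2)
    print('dp',d,'rotz',round(w,3),'at',T[:3,3],'yaw',round(cur,3))
E
python3 - <<'E'
from h import *
c=cap('top'); w=cap('wrist','pics/w0.png')
print({k:v for k,v in w.items() if k not in('pixels','P')})
for n,u,v,z in [('A',80,192,156),('B',179,247,156),('SL',194,194,54),('SS',137,169,54),('lid',310,153,34),('cone',366,155,16),('beaker',302,204,50),('jar',367,209,56),('C',440,187,110)]: print(n,ray(c,u,v,z)[:2])
E
```

```text
{'vfov': 71.70613943497997, 'cx': 252.85199138311083, 'cy': 192.97684959040384, 'T_tool_cam': array([[   0.   ,    0.961,    0.276,   74.132],
       [   1.   ,   -0.   ,    0.   ,   -0.817],
       [   0.   ,    0.276,   -0.961, -157.84 ],
       [   0.   ,    0.   ,    0.   ,    1.   ]])}
A [483.703 372.297]
B [377.401 166.241]
SL [492.686 156.582]
SS [546.508 287.302]
lid [ 593.866 -102.788]
cone [ 594.756 -233.993]
beaker [475.597 -85.102]
jar [ 467.134 -228.415]
C [ 513.565 -370.759]
```

```bash
python3 -c "
from h import *
go(524,221,250,2.665)"
```

```text
dp [-0.397 -0.117 -0.024] rotz 0.077 at [204.225 483.409 226.32 ] yaw 2.742
```

View pics/w0.png

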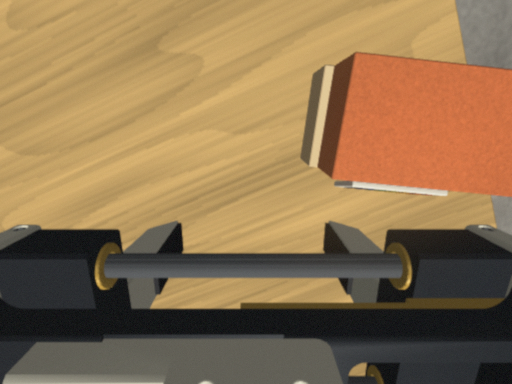

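The wrist picture shows the gripper covering rows below about 220, so only the tool's +x side is usable. I'll place the tool so that the camera sits just inside the post edge.

```bash
python3 -c "
from h import *
go(568,199,270,2.665)"
python3 -m pendant '{"dp":[[-0.056,-0.013,-0.006],[-0.112,-0.027,-0.012],[-0.168,-0.04,-0.018],[-0.224,-0.053,-0.024],[-0.28,-0.066,-0.031],[-0.336,-0.08,-0.037],[-0.392,-0.093,-0.044],[-0.445,-0.119,-0.044]],"rotation":[[0,0,0],[0,0,0],[0,0,0],[0,0,0.02],[0,0,0.04],[0,0,0.06],[0,0,0.077],[0,0,0.077]]}'
python3 -m pendant '{"dp":[[0,0,0],[0,0,0]],"rotation":[[0,0,0],[0,0,0]]}'
python3 - <<'E'
from h import *
c=cap('wrist','pics/w1.png')
E
```

```text
dp [-0.446 -0.12  -0.044] rotz 0.077 at [204.225 483.409 226.32 ] yaw 2.742
time: 1.2
tool_pos: [569.6, 199.8, 270.9]
tcp_rot: [3.141, 0.001, 2.665]
contact_force: [-0.1, -0.0, 0.6]
grip_width: 92.0
finger_force: 0.0
time: 1.45
tool_pos: [567.5, 200.8, 270.3]
tcp_rot: [-3.141, -0.001, 2.664]
contact_force: [-0.6, 0.8, 0.3]
grip_width: 91.7
finger_force: 0.0
```

View pics/w1.png

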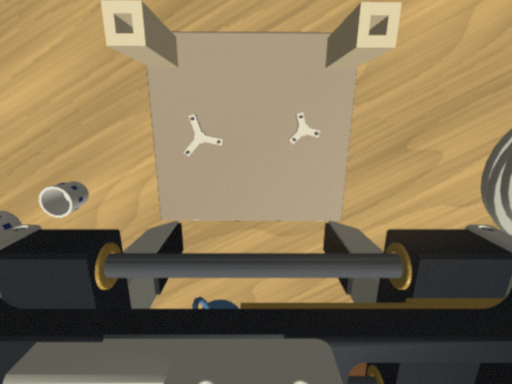

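Wrist view over the shelf: post tops near (124,22) and (379,24), the large stilt near (201,137), the small stilt near (305,129), and the beaker at (63,199).

```bash
cat > shelf.py <<'E'
from h import *
def stars(c,boxes=((180,108,228,162),(284,108,326,148))):
    im=c['pixels'].astype(int); out=[]
    for x0,y0,x1,y1 in boxes:
        g=im[y0:y1,x0:x1]; m=(g.min(2)>165).astype(np.uint8)
        m=cv2.morphologyEx(m,cv2.MORPH_CLOSE,np.ones((5,5),np.uint8))
        n,l,s,ct=cv2.connectedComponentsWithStats(m); k=1+s[1:,4].argmax()
        pts=np.argwhere(l==k)[:,::-1]+[x0,y0]
        W=np.array([ray(c,u,v,54)[:2] for u,v in pts]); cen=W.mean(0)
        r=np.linalg.norm(W-cen,axis=1)
        e,rr=cv2.minEnclosingCircle(W.astype(np.float32))
        print('star area',s[k,4],'cen',cen,'rmax',r.max(),'encl',np.array(e),rr); out.append(cen)
    return np.array(out)
def posttop(c,box,z=156):
    x0,y0,x1,y1=box; g=c['pixels'][y0:y1,x0:x1].astype(int)
    m=(g.min(2)>175).astype(np.uint8); n,l,s,ct=cv2.connectedComponentsWithStats(m); k=1+s[1:,4].argmax()
    cs,_=cv2.findContours((l==k).astype(np.uint8),cv2.RETR_EXTERNAL,cv2.CHAIN_APPROX_NONE); q=cs[0][:,0]+[x0,y0]
    W=np.array([ray(c,u,v,z)[:2] for u,v in q],np.float32); R=cv2.minAreaRect(W); print('post',R,s[k]); return np.array(R[0])
if __name__=='__main__':
    c=cap('wrist'); im=c['pixels']
    print(im[20,108],im[40,150],im[60,240],im[136,203],im[22,124], im[60,150])
    S=stars(c); A=posttop(c,(350,0,405,60)); B=posttop(c,(98,0,150,60))
    # shelf corners: tan mask
    lab=cv2.cvtColor(im,cv2.COLOR_RGB2HSV).astype(int)
    print('hsv shelf',lab[60,240],lab[200,250],'bench',lab[100,100],lab[100,420])
    print('AB',np.linalg.norm(A-B),'mid',(A+B)/2); ang=np.arctan2(*(A-B)[::-1])-np.pi/2; print('yaw',ang)
    ex=np.array([np.cos(ang),np.sin(ang)]); ey=np.array([-ex[1],ex[0]]); O=(A+B)/2+105*ex; print('O',O)
    for s in S: print('stilt shelf', (s-O)@ex,(s-O)@ey)
    print('dist',np.linalg.norm(S[0]-S[1]))
    # shelf edges by saturation mask
    m=((lab[...,1]<75)&(lab[...,2]>90)&(lab[...,2]<190)).astype(np.uint8); m[225:]=0
    n,l,s,ct=cv2.connectedComponentsWithStats(m); k=1+s[1:,4].argmax(); l=(l==k)
    e=[]
    for v in range(80,212,4):
        u=np.where(l[v])[0]; e.append((ray(c,u.min()-.5,v,46)[:2],ray(c,u.max()+.5,v,46)[:2]))
    e=np.array(e); 
    for i in(0,1):
        q=e[:,i]; vx=cv2.fitLine(q.astype(np.float32),cv2.DIST_HUBER,0,.01,.01).ravel(); print('edge',i,vx,'yaw',np.arctan(vx[1]/vx[0]),'y off', np.median((q-O)@ey), 'resid',np.std((q-O)@ey))
    ed=np.array([ray(c,u,np.where(l[:,u])[0].max()+.5,46)[:2] for u in range(180,325,5)]); print('free edge x',np.median((ed-O)@ex),'fit yaw',np.polyfit((ed-O)@ey,(ed-O)@ex,1))
    ed=np.array([ray(c,u,np.where(l[:,u])[0].min()-.5,46)[:2] for u in range(190,320,5)]); print('post edge x',np.median((ed-O)@ex),'fit yaw',np.polyfit((ed-O)@ey,(ed-O)@ex,1))
E
python3 shelf.py
```

```text
[225 210 168] [112 100  81] [171 154 128] [226 220 194] [132 121  97] [176 162 130]
star area 416 cen [491.395 156.07 ] rmax 31.164229304818605 encl [491.314 156.379] 31.001354217529297
star area 314 cen [547.64  287.812] rmax 23.037059360491828 encl [547.793 287.485] 22.676671981811523Traceback (most recent call last):
  File "shelf.py", line 22, in <module>
    S=stars(c); A=posttop(c,(350,0,405,60)); B=posttop(c,(98,0,150,60))
                  ~~~~~~~^^^^^^^^^^^^^^^^^^
  File "shelf.py", line 16, in posttop
    m=(g.min(2)>175).astype(np.uint8); n,l,s,ct=cv2.connectedComponentsWithStats(m); k=1+s[1:,4].argmax()
                                                                                         ~~~~~~~~~~~~~~^^
ValueError: attempt to get argmax of an empty sequence
```

```bash
sed -i 's/(g.min(2)>175)/((g[...,0]>195)\&(g[...,2]>140))/' shelf.py; python3 shelf.py
```

```text
[225 210 169] [111 101  81] [172 156 129] [225 219 193] [139 128 103] [178 163 130]
star area 412 cen [491.576 156.811] rmax 31.25477059496572 encl [491.312 156.662] 31.016794204711914
star area 316 cen [547.512 287.634] rmax 23.525379886716294 encl [547.411 286.774] 22.711538314819336
post ((482.44927978515625, 371.144287109375), (35.67884063720703, 35.91728591918945), 62.29231643676758) [   6    3   44   46 1419]
post ((375.6667175292969, 167.35415649414062), (35.90431594848633, 35.724510192871094), 62.76893997192383) [   3    1   44   46 1451]
hsv shelf [ 19  64 172] [ 18  65 172] bench [ 19 120 172] [ 19 123 180]
AB 230.0715822045408 mid [429.058 269.249]
yaw -0.48264940489644736
O [522.064 220.516]
stilt shelf 2.562314351081856 -70.57784013268716
stilt shelf -8.610300201741165 71.26186947006272
dist 142.2790586704114
edge 0 [  0.886  -0.464 471.464  91.409] yaw -0.4827651 y off -137.83927723401365 resid 0.4155266309675552
edge 1 [  0.885  -0.466 624.893 322.146] yaw -0.48421583 y off 137.76570565253698 resid 0.4144150763341735
free edge x 127.64062627467077 fit yaw [  0.002 127.627]
post edge x -128.18374682794354 fit yaw [   0.003 -128.208]
```

```bash
python3 -c "
from h import *
go(574,-247,210,2.665)"
```

```text
dp [-0.211 -0.396  0.061] rotz 0.002 at [567.094 201.959 270.925] yaw 2.667
```

```bash

python3 -m pendant '{"dp":[[-0.026,-0.049,0],[-0.053,-0.099,0],[-0.079,-0.148,0.01],[-0.106,-0.198,0.02],[-0.132,-0.247,0.03],[-0.158,-0.297,0.04],[-0.185,-0.346,0.05],[-0.211,-0.396,0.061]],"rotation":[[0,0,0],[0,0,0],[0,0,0],[0,0,0],[0,0,0],[0,0,0],[0,0,0],[0,0,0]]}'
python3 -m pendant '{"dp":[[0,0,0],[0,0,0]],"rotation":[[0,0,0],[0,0,0]]}'
python3 - <<'E'
from h import *
c=cap('wrist','pics/w2.png'); np.savez('w2.npz',**{k:c[k] for k in('pixels','vfov','cx','cy','P')})
E
```

```text
time: 2.6
tool_pos: [573.9, -248.3, 209.9]
tcp_rot: [3.141, 0.001, 2.667]
contact_force: [1.2, 0.4, -0.5]
grip_width: 91.9
finger_force: 0.0
time: 2.85
tool_pos: [573.8, -246.5, 209.9]
tcp_rot: [3.141, -0.0, 2.666]
contact_force: [0.1, 0.1, 0.4]
grip_width: 91.5
finger_force: 0.0
```

View pics/w2.png

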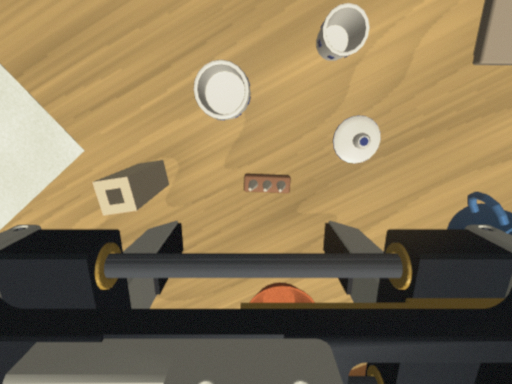

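All five parts are visible: jar rim (222,90), beaker rim (345,29), lid (357,139), cone pack (267,183) and post C top (116,196).

```bash
python3 - <<'E'
from h import *
c=dict(np.load('w2.npz')); im=c['pixels'][:,:,::-1]
a=[cv2.resize(im[y:y+70,x:x+70],(390,290) if 0 else (290,290),interpolation=cv2.INTER_NEAREST) for x,y in((187,55),(310,0),(323,105),(232,150))]
cv2.imwrite('pics/crop.png',np.vstack([np.hstack(a[:2]),np.hstack(a[2:])]))
E
```

```text
(no output)
```

View pics/crop.png

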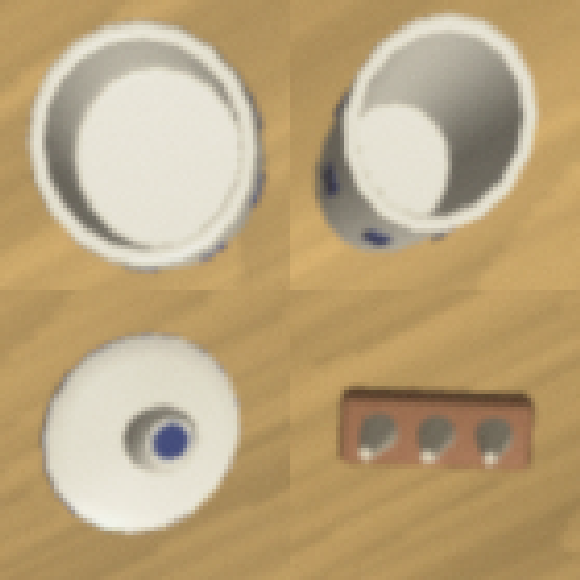

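The crops show bright rims, a clean lid disc and a clear brown bar, so thresholds plus circle fits on the known planes should work.

```bash
cat > objs.py <<'E'
from h import *
def blob(m,c,box,z):
    x0,y0,x1,y1=box; M=np.zeros(m.shape,np.uint8); M[y0:y1,x0:x1]=m[y0:y1,x0:x1]
    cs,_=cv2.findContours(M,cv2.RETR_EXTERNAL,cv2.CHAIN_APPROX_NONE); q=max(cs,key=cv2.contourArea)
    return np.array([ray(c,u,v,z)[:2] for u,v in cv2.convexHull(q)[:,0]],np.float32), np.array([ray(c,u,v,z)[:2] for u,v in q[:,0]],np.float32)
if __name__=='__main__':
    c=dict(np.load('w2.npz')); im=c['pixels'].astype(int)
    for n,th,box,z in(('jar',205,(185,50,262,125),56),('beaker',195,(312,0,378,66),50),('lid',190,(325,105,390,170),14)):
        h,q=blob((im.min(2)>th).astype(np.uint8),c,box,z); e=cv2.fitEllipse(q); print(n,'ell',np.array(e[0]),np.array(e[1]),'mec',cv2.minEnclosingCircle(h))
    hsv=cv2.cvtColor(c['pixels'],cv2.COLOR_RGB2HSV).astype(int); print(hsv[190,258],hsv[150,258],hsv[183,249],im[178,100+5],im[190,240])
    m=(abs(im[...,0]-im[...,1])>0.3*im[...,0])&(im[...,2]>0.3*im[...,0])&(im[...,0]>105)
    h,q=blob(cv2.morphologyEx(m.astype(np.uint8),cv2.MORPH_CLOSE,np.ones((5,5))),c,(236,165,300,200),16); R=cv2.minAreaRect(q); b=cv2.boxPoints(R); print('cone',R,b)
    h,q=blob(((im[...,0]>195)&(im[...,2]>140)).astype(np.uint8),c,(88,160,140,220),110); print('C',cv2.minAreaRect(q))
E
python3 objs.py
```

```text
jar ell [ 470.605 -229.17 ] [40.028 41.821] mec ((470.8748779296875, -229.2122802734375), 21.307533264160156)
beaker ell [474.184 -85.653] [45.995 46.671] mec ((474.47528076171875, -85.56831359863281), 23.84147834777832)
lid ell [ 597.572 -106.402] [54.51  57.288] mec ((597.7560424804688, -106.09002685546875), 29.23685646057129)
[ 12 122 163] [ 19 120 181] [ 15  72 117] [104  96  75] [183 151  95]
cone ((597.5157470703125, -210.5977325439453), (0.0, 0.0), 0.0) [[ 597.516 -210.598]
 [ 597.516 -210.598]
 [ 597.516 -210.598]
 [ 597.516 -210.598]]
C ((512.2950439453125, -373.46356201171875), (35.35432052612305, 35.44926834106445), 71.60647583007812)
```

```bash
sed -i "s/('jar',205/('jar',180/;s/('beaker',195/('beaker',180/;s/('lid',190/('lid',150/;s/ m=(abs.*/ m=(hsv[...,0]<15)\&(hsv[...,2]>90)/" objs.py; python3 objs.py
```

```text
jar ell [ 466.861 -231.586] [57.793 59.157] mec ((466.9861755371094, -231.8468780517578), 30.009777069091797)
beaker ell [474.201 -85.653] [46.637 47.598] mec ((474.3323974609375, -85.63379669189453), 24.318851470947266)
lid ell [ 595.904 -105.927] [59.862 60.11 ] mec ((595.9354858398438, -106.02486419677734), 30.70259666442871)
[ 12 122 163] [ 19 120 181] [ 15  72 117] [104  96  75] [183 151  95]
cone ((594.024169921875, -236.49127197265625), (61.94491195678711, 23.477590560913086), 60.40570831298828) [[ 568.521 -257.626]
 [ 588.936 -269.22 ]
 [ 619.527 -215.357]
 [ 599.113 -203.762]]
C ((512.2950439453125, -373.46356201171875), (35.35432052612305, 35.44926834106445), 71.60647583007812)
```

```bash
python3 -c "
from h import *
go(466.9,-231.7,75,2.6587)"
```

```text
dp [ 0.102 -0.036  0.135] rotz 0.008 at [ 574.029 -246.087  210.188] yaw 2.667
```

```bash

python3 -m pendant '{"dp":[[0.034,-0.012,0.03],[0.068,-0.024,0.06],[0.102,-0.036,0.1],[0.102,-0.036,0.135],[0.102,-0.036,0.135],[0.102,-0.036,0.135]],"rotation":[[0,0,0.004],[0,0,0.008],[0,0,0.008],[0,0,0.008],[0,0,0.008],[0,0,0.008]]}' 0.0918
python3 -c "
from h import *
go(466.9,-231.7,10,2.6587)"
```

```text
time: 3.65
tool_pos: [468.0, -232.8, 76.3]
tcp_rot: [-3.141, 0.003, 2.659]
contact_force: [0.5, -0.4, 0.9]
grip_width: 91.4
finger_force: 0.0
dp [0.002 0.    0.066] rotz -0.0 at [ 467.988 -232.797   76.307] yaw 2.659
```

```bash
cat > cmd.py <<'E'
from h import *
# final row of every call (dp m, rotz)
L=[l.split() for l in open('log.txt') if l.strip()]
def cmd(p=np.array([204.336,483.624,226.741]),yaw=2.7418):
    for a in L:
        x,y,z,w=map(float,a); R=Ro.from_euler('xyz',[np.pi,0,yaw]).as_matrix()
        p=p+1000*R@[x,y,z]; yaw-=w
    return p,yaw
def to(x,y,z,yaw=None):
    p,c=cmd(); R=Ro.from_euler('xyz',[np.pi,0,c]).as_matrix(); w=0 if yaw is None else -((yaw-c+np.pi/2)%np.pi-np.pi/2)
    print('dp',np.round(R.T@(np.array([x,y,z])-p)/1000,4),'rotz',round(w,3),'cmd',p,round(c,3),'meas',get_obs()['tool_pos'],get_obs()['tcp_rot'])
E
cat > log.txt <<'E'
-0.445 -0.119 -0.044 0.077
-0.211 -0.396 0.061 0
0.102 -0.036 0.135 0.008
E
python3 -c "
from cmd import *
to(466.9,-231.7,10,2.6587)"
```

```text
dp [0.    0.001 0.065] rotz -0.002 cmd [ 466.511 -233.041   74.741] 2.657 meas [ 467.988 -232.797   76.307] [-3.141  0.003  2.659]
```

```bash

python3 -m pendant '{"dp":[[0,0.001,0.03],[0,0.001,0.055],[0,0.001,0.065],[0,0.001,0.065]],"rotation":[[0,0,0],[0,0,0],[0,0,0],[0,0,0]]}'
python3 -m pendant '{"dp":[[0,0,0],[0,0,0],[0,0,0],[0,0,0],[0,0,0],[0,0,0]],"rotation":[[0,0,0],[0,0,0],[0,0,0],[0,0,0],[0,0,0],[0,0,0]]}' 0.05
echo "0 0.001 0.065 0" >> log.txt
python3 - <<'E'
from h import *
# pose bias check: averaged reading
P=[]
for i in range(6): vision.capture('wrist'); P.append(np.r_[get_obs()['tool_pos'],get_obs()['tcp_rot'][2]])
print(np.mean(P,0),np.std(P,0))
from cmd import to
to(491.5,156.5,72,2.6587)
E
```

```text
time: 4.15
tool_pos: [467.6, -232.3, 10.3]
tcp_rot: [-3.142, 0.001, 2.657]
contact_force: [-0.7, -1.1, 0.6]
grip_width: 92.0
finger_force: 0.0
time: 4.9
tool_pos: [467.2, -232.2, 10.1]
tcp_rot: [3.141, 0.001, 2.657]
contact_force: [-0.6, 1.3, 6.4]
grip_width: 61.8
finger_force: 30.0
[ 467.193 -232.202   10.098    2.657] [0.01  0.009 0.008 0.   ]
dp [ 0.159  0.355 -0.062] rotz -0.002 cmd [ 466.977 -232.157    9.741] 2.657 meas [ 467.187 -232.195   10.084] [3.141 0.001 2.657]
```

```bash

python3 -m pendant '{"dp":[[0,0,-0.01],[0,0,-0.03],[0,0,-0.06],[0,0,-0.09],[0,0,-0.12],[0,0,-0.145],[0,0,-0.165],[0,0,-0.17]],"rotation":[[0,0,0],[0,0,0],[0,0,0],[0,0,0],[0,0,0],[0,0,0],[0,0,0],[0,0,0]]}'
python3 -m pendant '{"dp":[[0.01,0.022,0],[0.032,0.071,0],[0.055,0.123,0],[0.078,0.174,0],[0.101,0.226,0],[0.124,0.277,0],[0.145,0.324,0],[0.159,0.355,0]],"rotation":[[0,0,0],[0,0,0],[0,0,0],[0,0,0],[0,0,0],[0,0,0],[0,0,0],[0,0,0]]}'
python3 -m pendant '{"dp":[[0,0,0],[0,0,0],[0,0,0.02],[0,0,0.05],[0,0,0.07],[0,0,0.085],[0,0,0.085],[0,0,0.085]],"rotation":[[0,0,0],[0,0,0],[0,0,0],[0,0,0],[0,0,0],[0,0,0],[0,0,0],[0,0,0]]}'
printf "0 0 -0.17 0\n0.159 0.355 0 0\n0 0 0.085 0\n" >> log.txt
python3 - <<'E'
from h import *
from cmd import to
c=cap('top','pics/t1.png'); s=cap('scene')['pixels']
cv2.imwrite('pics/s1.png',np.hstack([cv2.resize(s[120:300,240:420,::-1],(400,400)),cv2.resize(c['pixels'][130:270,140:280,::-1],(400,400))]))
to(491.5,156.5,72)
E
```

```text
time: 6.2
tool_pos: [467.3, -232.4, 181.0]
tcp_rot: [-3.141, 0.002, 2.657]
contact_force: [-0.3, 0.2, -2.2]
grip_width: 61.8
finger_force: 30.0
time: 7.2
tool_pos: [490.9, 158.2, 178.8]
tcp_rot: [-3.141, -0.001, 2.659]
contact_force: [-0.1, 0.9, -2.2]
grip_width: 61.5
finger_force: 30.0
time: 8.2
tool_pos: [492.3, 155.8, 95.4]
tcp_rot: [3.141, 0.001, 2.656]
contact_force: [-0.5, 0.2, -1.0]
grip_width: 61.7
finger_force: 30.0
dp [0.    0.    0.023] rotz 0 cmd [491.737 156.035  94.741] 2.657 meas [492.352 156.041  95.591] [3.14  0.001 2.657]
```

View pics/s1.png

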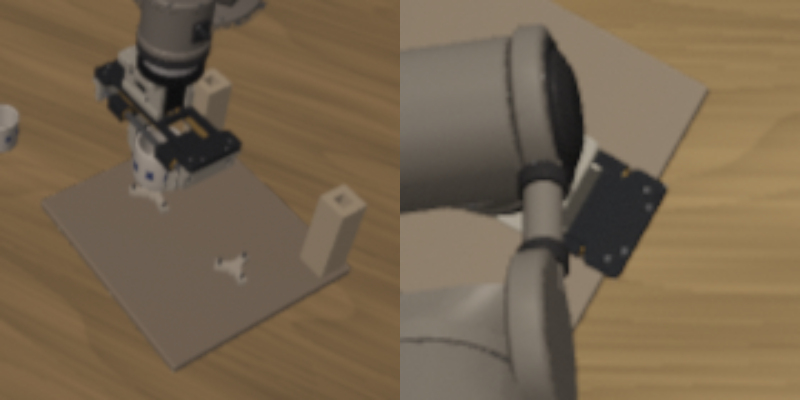

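The scene shows the jar held upright over the large stilt (around (150,175)) and well clear of the posts. I'll lower it in small steps.

```bash
Z='"rotation":[[0,0,0],[0,0,0],[0,0,0]]'
python3 -m pendant '{"dp":[[0,0,0.006],[0,0,0.012],[0,0,0.018],[0,0,0.021],[0,0,0.022],[0,0,0.022],[0,0,0.022]],"rotation":[[0,0,0],[0,0,0],[0,0,0],[0,0,0],[0,0,0],[0,0,0],[0,0,0]]}'
python3 -m pendant '{"dp":[[0,0,0.0005],[0,0,0.001],[0,0,0.001]],"rotation":[[0,0,0],[0,0,0],[0,0,0]]}'
python3 -m pendant '{"dp":[[0,0,0.0005],[0,0,0.001],[0,0,0.001]],"rotation":[[0,0,0],[0,0,0],[0,0,0]]}'
printf "0 0 0.024 0\n">>log.txt
```

```text
time: 9.18
tool_pos: [491.9, 156.1, 72.9]
tcp_rot: [3.141, 0.0, 2.657]
contact_force: [0.0, -0.8, -1.0]
grip_width: 61.6
finger_force: 30.0
time: 9.55
tool_pos: [491.7, 156.0, 71.7]
tcp_rot: [3.142, -0.0, 2.657]
contact_force: [-0.4, -0.2, -1.3]
grip_width: 61.8
finger_force: 30.0
time: 9.93
tool_pos: [491.8, 156.0, 71.0]
tcp_rot: [3.141, 0.0, 2.657]
contact_force: [-1.2, 0.3, 3.8]
grip_width: 62.0
finger_force: 30.0
```

```bash

python3 -m pendant '{"dp":[[0,0,0],[0,0,0]],"rotation":[[0,0,0],[0,0,0]]}' 0.068
python3 -m pendant '{"dp":[[0,0,0],[0,0,0],[0,0,0],[0,0,-0.02],[0,0,-0.06],[0,0,-0.11],[0,0,-0.16],[0,0,-0.18]],"rotation":[[0,0,0],[0,0,0],[0,0,0],[0,0,0],[0,0,0],[0,0,0],[0,0,0],[0,0,0]]}' 0.0918
printf "0 0 -0.18 0\n">>log.txt
python3 -c "
from cmd import *
to(568,199,270)
to(595.9-4,-106+2,250)"
```

```text
time: 10.18
tool_pos: [491.8, 156.1, 70.7]
tcp_rot: [3.141, 0.0, 2.657]
contact_force: [0.7, 0.7, -0.1]
grip_width: 68.2
finger_force: 0.0
time: 11.18
tool_pos: [492.7, 156.2, 254.0]
tcp_rot: [3.138, 0.004, 2.657]
contact_force: [0.6, 0.9, 0.3]
grip_width: 91.8
finger_force: 0.0
dp [-0.048  0.074 -0.019] rotz 0 cmd [491.737 156.035 250.741] 2.657 meas [492.699 156.212 254.015] [3.138 0.004 2.657]
dp [-0.21  -0.183  0.001] rotz 0 cmd [491.737 156.035 250.741] 2.657 meas [492.699 156.212 254.015] [3.138 0.004 2.657]
```

Check the jar placement from the same viewpoint as before.

```bash

python3 -m pendant '{"dp":[[-0.024,0.037,-0.01],[-0.048,0.074,-0.019],[-0.048,0.074,-0.019],[-0.048,0.074,-0.019]],"rotation":[[0,0,0],[0,0,0],[0,0,0],[0,0,0]]}'
printf -- "-0.048 0.074 -0.019 0\n">>log.txt
python3 - <<'E'
from h import *
from objs import blob
from cmd import to
c=cap('wrist','pics/w3.png'); im=c['pixels'].astype(int)
for th in(175,185,195):
    h,q=blob((im.min(2)>th).astype(np.uint8),c,(155,90,250,180),117); print('jar',cv2.fitEllipse(q),cv2.minEnclosingCircle(h))
to(595.9,-106,60,2.657)
E
```

```text
time: 11.68
tool_pos: [567.8, 198.9, 269.0]
tcp_rot: [-3.14, -0.001, 2.657]
contact_force: [0.3, 0.6, 0.0]
grip_width: 91.4
finger_force: 0.0
jar ((490.78466796875, 155.8199462890625), (58.33252716064453, 58.897281646728516), 103.96237182617188) ((490.88848876953125, 155.7119598388672), 30.06292724609375)
jar ((490.8390197753906, 155.9320068359375), (57.773685455322266, 58.47853088378906), 96.868408203125) ((490.8846435546875, 156.1405029296875), 29.884668350219727)
jar ((490.86090087890625, 155.9027099609375), (57.060150146484375, 57.8714599609375), 85.95366668701172) ((491.0921325683594, 155.8094940185547), 29.495731353759766)
dp [-0.166 -0.257  0.21 ] rotz -0.0 cmd [568.692 199.139 269.741] 2.657 meas [567.671 198.688 269.295] [-3.141 -0.001  2.657]
```

View pics/w3.png

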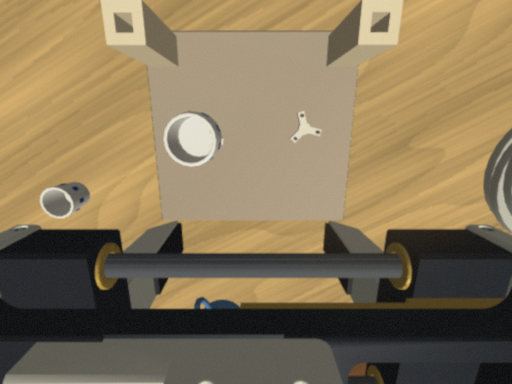

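Jar stands within 1 mm of the stilt centre (rim circle around (192,138), the small stilt untouched). On to the lid.

```bash

python3 -m pendant '{"dp":[[-0.026,-0.04,0.01],[-0.055,-0.085,0.02],[-0.083,-0.129,0.04],[-0.111,-0.172,0.08],[-0.139,-0.215,0.13],[-0.16,-0.25,0.17],[-0.166,-0.257,0.2],[-0.166,-0.257,0.21]],"rotation":[[0,0,0],[0,0,0],[0,0,0],[0,0,0],[0,0,0],[0,0,0],[0,0,0],[0,0,0]]}' 0.05
python3 -m pendant '{"dp":[[0,0,0],[0,0,0],[0,0,0.015],[0,0,0.03],[0,0,0.04],[0,0,0.0435],[0,0,0.0435]],"rotation":[[0,0,0],[0,0,0],[0,0,0],[0,0,0],[0,0,0],[0,0,0],[0,0,0]]}'
printf -- "-0.166 -0.257 0.21 0\n0 0 0.0435 0\n">>log.txt
python3 -c "
from cmd import *
to(595.9,-106,16.5,2.657)"
```

```text
time: 12.72
tool_pos: [593.6, -106.4, 57.9]
tcp_rot: [-3.141, -0.004, 2.654]
contact_force: [0.3, -0.1, -0.4]
grip_width: 50.1
finger_force: 0.0
time: 13.6
tool_pos: [595.7, -105.6, 15.9]
tcp_rot: [-3.142, -0.0, 2.657]
contact_force: [0.1, 0.9, -0.3]
grip_width: 49.9
finger_force: 0.0
dp [-0. -0. -0.] rotz -0.0 cmd [ 595.796 -105.607   16.241] 2.657 meas [ 595.726 -105.611   15.857] [-3.142 -0.     2.657]
```

```bash

python3 -m pendant '{"dp":[[0,0,0],[0,0,0],[0,0,0],[0,0,0],[0,0,0],[0,0,0]],"rotation":[[0,0,0],[0,0,0],[0,0,0],[0,0,0],[0,0,0],[0,0,0]]}' 0.01
python3 -m pendant '{"dp":[[0,0,-0.01],[0,0,-0.03],[0,0,-0.07],[0,0,-0.11],[0,0,-0.15],[0,0,-0.175],[0,0,-0.18]],"rotation":[[0,0,0],[0,0,0],[0,0,0],[0,0,0],[0,0,0],[0,0,0],[0,0,0]]}'
printf -- "0 0 -0.18 0\n">>log.txt
python3 - <<'E'
from cmd import *
to(490.9,155.9,150)
a=cap('scene','pics/s2.png')
T=tool(); print(proj(a,T[:3,3]))
E
```

```text
time: 14.35
tool_pos: [595.9, -105.6, 16.4]
tcp_rot: [3.141, 0.0, 2.657]
contact_force: [0.4, -0.0, 1.4]
grip_width: 18.5
finger_force: 30.0
time: 15.22
tool_pos: [596.5, -105.8, 198.5]
tcp_rot: [3.141, 0.004, 2.657]
contact_force: [-0.3, -1.4, -0.1]
grip_width: 18.4
finger_force: 30.0
dp [0.215 0.182 0.046] rotz 0 cmd [ 595.796 -105.607  196.241] 2.657 meas [ 596.495 -105.831  198.537] [3.141 0.004 2.657]
[205.888 156.558]
```

```bash

python3 -m pendant '{"dp":[[0.015,0.013,0],[0.05,0.042,0],[0.09,0.076,0],[0.13,0.11,0],[0.165,0.14,0],[0.195,0.165,0],[0.21,0.178,0],[0.215,0.182,0]],"rotation":[[0,0,0],[0,0,0],[0,0,0],[0,0,0],[0,0,0],[0,0,0],[0,0,0],[0,0,0]]}'
python3 -m pendant '{"dp":[[0,0,0],[0,0,0],[0,0,0.02],[0,0,0.035],[0,0,0.046],[0,0,0.046],[0,0,0.046],[0,0,0.046]],"rotation":[[0,0,0],[0,0,0],[0,0,0],[0,0,0],[0,0,0],[0,0,0],[0,0,0],[0,0,0]]}'
printf -- "0.215 0.182 0 0\n0 0 0.046 0\n">>log.txt
python3 - <<'E'
from cmd import *
to(490.9,155.9,125.5)
a=cap('scene'); u,v=proj(a,tool()[:3,3]).astype(int); print(u,v)
cv2.imwrite('pics/s3.png',cv2.resize(a['pixels'][v-60:v+60,u-60:u+60,::-1],(500,500)))
E
```

```text
time: 16.27
tool_pos: [488.5, 157.2, 195.1]
tcp_rot: [-3.14, -0.002, 2.659]
contact_force: [0.4, 0.1, -1.1]
grip_width: 18.4
finger_force: 30.0
time: 17.27
tool_pos: [490.7, 155.7, 150.8]
tcp_rot: [3.141, 0.001, 2.657]
contact_force: [-0.3, -0.5, -0.7]
grip_width: 18.4
finger_force: 30.0
dp [-0.     0.001  0.025] rotz 0 cmd [490.386 155.617 150.241] 2.657 meas [490.738 155.716 150.795] [3.141 0.001 2.657]
311 181
```

View pics/s3.png

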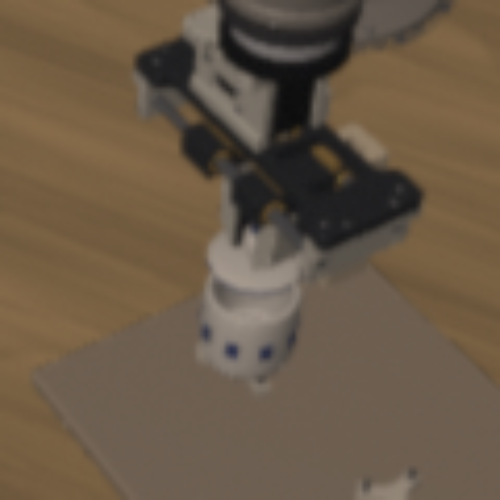

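The lid is level, directly above the jar mouth (around (250,270) in the crop). Lowering gently.

```bash

python3 -m pendant '{"dp":[[0,0,0.006],[0,0,0.012],[0,0,0.017],[0,0,0.021],[0,0,0.023],[0,0,0.023],[0,0,0.023]],"rotation":[[0,0,0],[0,0,0],[0,0,0],[0,0,0],[0,0,0],[0,0,0],[0,0,0]]}'
python3 -m pendant '{"dp":[[0,0,0.0005],[0,0,0.001],[0,0,0.001]],"rotation":[[0,0,0],[0,0,0],[0,0,0]]}'
python3 -m pendant '{"dp":[[0,0,0.0005],[0,0,0.001],[0,0,0.001]],"rotation":[[0,0,0],[0,0,0],[0,0,0]]}'
printf "0 0 0.025 0\n">>log.txt
```

```text
time: 18.2
tool_pos: [490.5, 155.7, 127.4]
tcp_rot: [3.141, 0.0, 2.657]
contact_force: [0.8, -0.0, -0.9]
grip_width: 18.5
finger_force: 30.0
time: 18.58
tool_pos: [490.4, 155.6, 126.2]
tcp_rot: [3.142, -0.0, 2.657]
contact_force: [-0.7, -0.1, -0.3]
grip_width: 18.4
finger_force: 30.0
time: 18.95
tool_pos: [490.5, 155.6, 125.3]
tcp_rot: [3.141, 0.0, 2.657]
contact_force: [-0.2, -0.4, 0.8]
grip_width: 18.1
finger_force: 30.0
```

```bash

python3 -m pendant '{"dp":[[0,0,0.0004],[0,0,0.0008],[0,0,0.0008],[0,0,0.0008]],"rotation":[[0,0,0],[0,0,0],[0,0,0],[0,0,0]]}'
printf "0 0 0.0008 0\n">>log.txt
```

```text
time: 19.45
tool_pos: [490.7, 155.6, 125.0]
tcp_rot: [3.141, 0.001, 2.657]
contact_force: [-1.3, -0.9, 5.3]
grip_width: 18.5
finger_force: 30.0
```

```bash

python3 -m pendant '{"dp":[[0,0,0],[0,0,0],[0,0,0],[0,0,-0.015],[0,0,-0.04],[0,0,-0.08],[0,0,-0.095],[0,0,-0.095]],"rotation":[[0,0,0],[0,0,0],[0,0,0],[0,0,0],[0,0,0],[0,0,0],[0,0,0],[0,0,0]]}' 0.05
printf "0 0 -0.095 0\n">>log.txt
python3 -c "
from cmd import *
to(474.3,-85.6,75)"
```

```text
time: 20.45
tool_pos: [490.8, 155.7, 220.3]
tcp_rot: [3.14, 0.002, 2.657]
contact_force: [0.9, -0.1, 0.1]
grip_width: 49.6
finger_force: 0.0
dp [-0.098 -0.221  0.144] rotz 0 cmd [490.386 155.617 219.441] 2.657 meas [490.782 155.702 220.345] [3.14  0.002 2.657]
```

```bash

python3 -m pendant '{"dp":[[-0.02,-0.044,0],[-0.041,-0.092,0],[-0.062,-0.14,0.02],[-0.083,-0.187,0.05],[-0.098,-0.221,0.09],[-0.098,-0.221,0.13],[-0.098,-0.221,0.144],[-0.098,-0.221,0.144]],"rotation":[[0,0,0],[0,0,0],[0,0,0],[0,0,0],[0,0,0],[0,0,0],[0,0,0],[0,0,0]]}' 0.085
python3 -m pendant '{"dp":[[0,0,0],[0,0,0.02],[0,0,0.045],[0,0,0.06],[0,0,0.068],[0,0,0.07],[0,0,0.07]],"rotation":[[0,0,0],[0,0,0],[0,0,0],[0,0,0],[0,0,0],[0,0,0],[0,0,0]]}'
printf -- "-0.098 -0.221 0.144 0\n0 0 0.07 0\n">>log.txt
python3 -c "
from cmd import *
to(474.3,-85.6,5)"
```

```text
time: 21.45
tool_pos: [473.5, -85.0, 74.6]
tcp_rot: [-3.141, -0.003, 2.657]
contact_force: [0.1, 0.8, -0.1]
grip_width: 85.2
finger_force: 0.0
time: 22.32
tool_pos: [474.5, -85.7, 5.8]
tcp_rot: [3.141, 0.001, 2.657]
contact_force: [-0.2, -0.1, 0.1]
grip_width: 85.0
finger_force: 0.0
dp [-0.  0.  0.] rotz 0 cmd [474.102 -85.588   5.441] 2.657 meas [474.501 -85.674   5.841] [3.141 0.001 2.657]
```

```bash

python3 -m pendant '{"dp":[[0,0,0],[0,0,0],[0,0,0],[0,0,0],[0,0,0],[0,0,0]],"rotation":[[0,0,0],[0,0,0],[0,0,0],[0,0,0],[0,0,0],[0,0,0]]}' 0.03
python3 -m pendant '{"dp":[[0,0,-0.01],[0,0,-0.03],[0,0,-0.07],[0,0,-0.11],[0,0,-0.15],[0,0,-0.185],[0,0,-0.195],[0,0,-0.195]],"rotation":[[0,0,0],[0,0,0],[0,0,0],[0,0,0],[0,0,0],[0,0,0],[0,0,0],[0,0,0]]}'
printf -- "0 0 -0.195 0\n">>log.txt
python3 -c "
from cmd import *
to(547.6,287.5,90)"
```

```text
time: 23.08
tool_pos: [474.2, -85.5, 5.5]
tcp_rot: [3.141, 0.0, 2.657]
contact_force: [0.6, 1.1, 1.7]
grip_width: 48.8
finger_force: 30.0
time: 24.08
tool_pos: [473.9, -85.5, 200.4]
tcp_rot: [3.141, 0.0, 2.657]
contact_force: [0.1, 0.7, -1.1]
grip_width: 48.6
finger_force: 30.0
dp [0.109 0.364 0.11 ] rotz 0 cmd [474.102 -85.588 200.441] 2.657 meas [473.918 -85.536 200.372] [3.141 0.    2.657]
```

```bash

python3 -m pendant '{"dp":[[0.007,0.024,0],[0.022,0.073,0],[0.037,0.125,0],[0.053,0.178,0],[0.069,0.23,0],[0.085,0.283,0],[0.1,0.334,0],[0.109,0.364,0]],"rotation":[[0,0,0],[0,0,0],[0,0,0],[0,0,0],[0,0,0],[0,0,0],[0,0,0],[0,0,0]]}'
python3 -m pendant '{"dp":[[0,0,0],[0,0,0],[0,0,0.03],[0,0,0.06],[0,0,0.09],[0,0,0.107],[0,0,0.11],[0,0,0.11]],"rotation":[[0,0,0],[0,0,0],[0,0,0],[0,0,0],[0,0,0],[0,0,0],[0,0,0],[0,0,0]]}'
printf -- "0.109 0.364 0 0\n0 0 0.11 0\n">>log.txt
python3 - <<'E'
from cmd import *
to(547.6,287.5,67)
a=cap('scene'); u,v=proj(a,tool()[:3,3]).astype(int); print(u,v)
cv2.imwrite('pics/s4.png',cv2.resize(a['pixels'][v-60:v+60,u-80:u+60,::-1],(583,500)))
E
```

```text
time: 25.08
tool_pos: [546.4, 289.5, 197.7]
tcp_rot: [-3.139, -0.003, 2.659]
contact_force: [-0.0, 0.6, -0.3]
grip_width: 48.5
finger_force: 30.0
time: 26.08
tool_pos: [547.9, 287.1, 91.3]
tcp_rot: [3.141, 0.001, 2.656]
contact_force: [0.8, 1.0, -1.2]
grip_width: 48.8
finger_force: 30.0
dp [-0.     0.     0.023] rotz 0 cmd [547.295 287.265  90.441] 2.657 meas [547.869 287.128  91.278] [3.141 0.001 2.656]
346 230
```

View pics/s4.png

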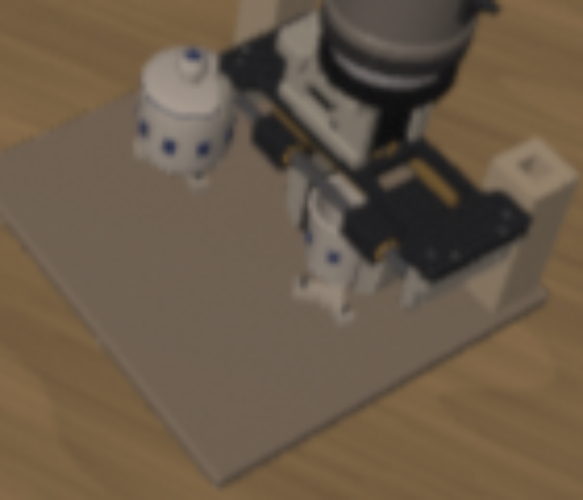

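The jar has its lid seated (180,110), and the beaker is upright over the small stilt (325,255).

```bash

python3 -m pendant '{"dp":[[0,0,0.006],[0,0,0.012],[0,0,0.018],[0,0,0.021],[0,0,0.0225],[0,0,0.0225],[0,0,0.0225]],"rotation":[[0,0,0],[0,0,0],[0,0,0],[0,0,0],[0,0,0],[0,0,0],[0,0,0]]}'
python3 -m pendant '{"dp":[[0,0,0.0005],[0,0,0.001],[0,0,0.001]],"rotation":[[0,0,0],[0,0,0],[0,0,0]]}'
python3 -m pendant '{"dp":[[0,0,0.0005],[0,0,0.001],[0,0,0.001]],"rotation":[[0,0,0],[0,0,0],[0,0,0]]}'
printf "0 0 0.0245 0\n">>log.txt
```

```text
time: 27.0
tool_pos: [547.5, 287.3, 68.1]
tcp_rot: [3.141, 0.0, 2.657]
contact_force: [0.3, -0.5, -0.3]
grip_width: 48.5
finger_force: 30.0
time: 27.38
tool_pos: [547.3, 287.2, 66.9]
tcp_rot: [3.142, -0.0, 2.657]
contact_force: [-0.4, 0.1, -0.6]
grip_width: 48.7
finger_force: 30.0
time: 27.75
tool_pos: [547.4, 287.3, 66.3]
tcp_rot: [3.141, 0.0, 2.657]
contact_force: [-1.5, -0.2, 3.5]
grip_width: 48.9
finger_force: 30.0
```

```bash

python3 -m pendant '{"dp":[[0,0,0],[0,0,0]],"rotation":[[0,0,0],[0,0,0]]}' 0.056
python3 -m pendant '{"dp":[[0,0,0],[0,0,0],[0,0,0],[0,0,-0.02],[0,0,-0.06],[0,0,-0.12],[0,0,-0.18],[0,0,-0.204]],"rotation":[[0,0,0],[0,0,0],[0,0,0],[0,0,0],[0,0,0],[0,0,0],[0,0,0],[0,0,0]]}' 0.085
printf "0 0 -0.204 0\n">>log.txt
python3 -c "
from cmd import *
to(568,199,270)"
```

```text
time: 28.0
tool_pos: [547.3, 287.3, 65.8]
tcp_rot: [3.142, 0.0, 2.657]
contact_force: [-0.9, -0.2, -0.0]
grip_width: 55.5
finger_force: 0.0
time: 29.0
tool_pos: [548.3, 287.7, 274.5]
tcp_rot: [3.136, 0.005, 2.657]
contact_force: [0.3, -0.7, 0.3]
grip_width: 85.2
finger_force: 0.0
dp [-0.059 -0.068 -0.   ] rotz 0 cmd [547.295 287.265 269.941] 2.657 meas [548.285 287.702 274.545] [3.136 0.005 2.657]
```

```bash

python3 -m pendant '{"dp":[[-0.03,-0.034,0],[-0.059,-0.068,0],[-0.059,-0.068,0],[-0.059,-0.068,0],[-0.059,-0.068,0]],"rotation":[[0,0,0],[0,0,0],[0,0,0],[0,0,0],[0,0,0]]}'
printf -- "-0.059 -0.068 0 0\n">>log.txt
python3 - <<'E'
from h import *
from objs import blob
from shelf import posttop
from cmd import to
c=cap('wrist','pics/w4.png'); im=c['pixels'].astype(int)
for th in(175,190):
    h,q=blob((im.min(2)>th).astype(np.uint8),c,(145,80,250,190),124); print('lid',cv2.fitEllipse(q),cv2.minEnclosingCircle(h))
    h,q=blob((im.min(2)>th).astype(np.uint8),c,(275,90,350,170),111); print('beaker',cv2.fitEllipse(q),cv2.minEnclosingCircle(h))
posttop(c,(350,0,405,60)); posttop(c,(98,0,150,60))
E
```

```text
time: 29.62
tool_pos: [567.5, 200.7, 269.9]
tcp_rot: [3.141, -0.0, 2.658]
contact_force: [-0.2, 0.0, 0.0]
grip_width: 85.0
finger_force: 0.0
lid ((490.8822021484375, 155.8863983154297), (58.88144302368164, 59.37666702270508), 126.53437805175781) ((491.07086181640625, 155.75782775878906), 30.22348976135254)
beaker ((547.0581665039062, 287.12274169921875), (47.34228515625, 47.66810607910156), 52.585655212402344) ((546.9385375976562, 286.78192138671875), 24.548582077026367)
lid ((491.9546203613281, 155.82049560546875), (55.962364196777344, 58.29694366455078), 170.32041931152344) ((491.481201171875, 155.9902801513672), 29.619792938232422)
beaker ((547.1557006835938, 287.0443115234375), (46.11814880371094, 47.0863151550293), 58.51198196411133) ((547.1622314453125, 287.05059814453125), 24.093387603759766)
post ((482.7996826171875, 370.9646911621094), (35.67973327636719, 35.59498977661133), 62.309669494628906) [   6    1   45   46 1447]
post ((375.84698486328125, 167.16188049316406), (35.65593338012695, 35.5991096496582), 62.30965042114258) [   1    1   45   46 1461]
```

View pics/w4.png

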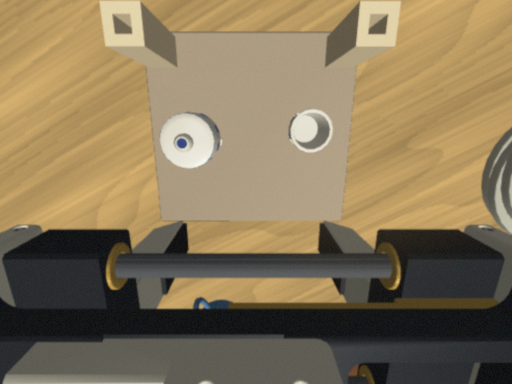

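Everything is well placed: lid (182,142) and beaker (310,130) within 1 mm, posts unmoved. Cone pack next, gripped across the bar, 3 mm off its middle towards the beaker side for clearance.

```bash
python3 -c "
from cmd import *
to(595.5,-233.9,100)
print(get_obs()['joint_positions'])"
```

```text
dp [-0.227 -0.371  0.17 ] rotz 0 cmd [567.807 199.605 269.941] 2.657 meas [567.485 200.712 269.836] [ 3.141 -0.     2.658]
[ 0.213  0.461  1.222  0.     1.459 -0.875]
```

```bash

python3 -m pendant '{"dp":[[-0.028,-0.046,0.01],[-0.057,-0.093,0.03],[-0.085,-0.139,0.05],[-0.113,-0.185,0.075],[-0.142,-0.231,0.1],[-0.17,-0.278,0.125],[-0.198,-0.324,0.15],[-0.227,-0.371,0.17]],"rotation":[[0,0,0.17],[0,0,0.34],[0,0,0.51],[0,0,0.68],[0,0,0.85],[0,0,1.02],[0,0,1.19],[0,0,1.36]]}' 0.05
printf -- "-0.227 -0.371 0.17 1.36\n">>log.txt
python3 -m pendant '{"dp":[[0,0,0],[0,0,0],[0,0,0]],"rotation":[[0,0,0.15],[0,0,0.243],[0,0,0.243]]}'
printf -- "0 0 0 0.243\n">>log.txt
python3 - <<'E'
from cmd import *
to(595.5,-233.9,3.5,1.054)
# remeasure C on the way is not visible; top view check of the cone
c=cap('wrist','pics/w5.png')
E
```

```text
time: 30.68
tool_pos: [596.0, -235.0, 98.8]
tcp_rot: [-3.141, -0.0, 1.293]
contact_force: [0.4, 0.1, -0.1]
grip_width: 50.0
finger_force: 0.0
time: 31.05
tool_pos: [596.1, -233.8, 99.7]
tcp_rot: [-3.141, -0.0, 1.056]
contact_force: [-0.1, 0.3, 0.5]
grip_width: 50.1
finger_force: 0.0
dp [ 0.    -0.001  0.096] rotz -0.0 cmd [ 595.755 -234.433   99.941] 1.054 meas [ 596.093 -233.781   99.68 ] [-3.141 -0.     1.056]
```

Descend, close, lift.

```bash

python3 -m pendant '{"dp":[[0,0,0.03],[0,0,0.06],[0,0,0.08],[0,0,0.092],[0,0,0.096],[0,0,0.0965],[0,0,0.0965]],"rotation":[[0,0,0],[0,0,0],[0,0,0],[0,0,0],[0,0,0],[0,0,0],[0,0,0]]}'
python3 -m pendant '{"dp":[[0,0,0],[0,0,0],[0,0,0],[0,0,0],[0,0,0]],"rotation":[[0,0,0],[0,0,0],[0,0,0],[0,0,0],[0,0,0]]}' 0.01
python3 -m pendant '{"dp":[[0,0,-0.01],[0,0,-0.04],[0,0,-0.08],[0,0,-0.13],[0,0,-0.17],[0,0,-0.205],[0,0,-0.215],[0,0,-0.215]],"rotation":[[0,0,0],[0,0,0],[0,0,0],[0,0,0],[0,0,0],[0,0,0],[0,0,0],[0,0,0]]}'
printf -- "0 0 0.0965 0\n0 0 -0.215 0\n">>log.txt
python3 - <<'E'
from cmd import *
to(430.6,271.8,218,1.0876)
a=cap('scene'); u,v=proj(a,tool()[:3,3]).astype(int); print(u,v)
cv2.imwrite('pics/s5.png',cv2.resize(a['pixels'][v-50:v+50,u-50:u+50,::-1],(400,400)))
E
```

```text
time: 31.98
tool_pos: [596.3, -234.6, 4.3]
tcp_rot: [3.14, -0.0, 1.054]
contact_force: [0.7, -0.4, 0.2]
grip_width: 49.9
finger_force: 0.0
time: 32.6
tool_pos: [595.8, -234.5, 3.5]
tcp_rot: [3.141, -0.0, 1.054]
contact_force: [0.6, 0.5, 1.4]
grip_width: 24.0
finger_force: 30.0
time: 33.6
tool_pos: [595.6, -234.4, 218.3]
tcp_rot: [3.141, -0.0, 1.054]
contact_force: [0.1, -0.2, -0.7]
grip_width: 23.6
finger_force: 30.0
dp [ 0.358 -0.394  0.   ] rotz -0.034 cmd [ 595.755 -234.433  218.441] 1.054 meas [ 595.633 -234.367  218.26 ] [ 3.141 -0.     1.054]
167 134
```

View pics/s5.png

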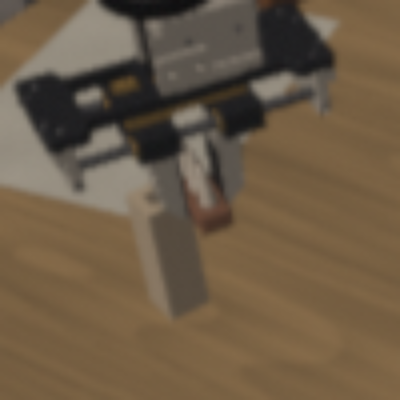

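```bash

python3 -m pendant '{"dp":[[0.015,-0.017,0],[0.05,-0.055,0],[0.09,-0.1,0],[0.13,-0.143,0],[0.17,-0.187,0],[0.21,-0.231,0],[0.25,-0.275,0],[0.28,-0.308,0]],"rotation":[[0,0,0],[0,0,0],[0,0,0],[0,0,0],[0,0,0],[0,0,0],[0,0,0],[0,0,0]]}'
printf -- "0.28 -0.308 0 0\n">>log.txt
python3 -m pendant '{"dp":[[0.035,-0.038,0],[0.06,-0.066,0],[0.0775,-0.086,0],[0.0775,-0.086,0.03],[0.0775,-0.086,0.07],[0.0775,-0.086,0.11],[0.0775,-0.086,0.118],[0.0775,-0.086,0.118]],"rotation":[[0,0,-0.01],[0,0,-0.02],[0,0,-0.034],[0,0,-0.034],[0,0,-0.034],[0,0,-0.034],[0,0,-0.034],[0,0,-0.034]]}'
printf -- "0.0775 -0.086 0.118 -0.034\n">>log.txt
python3 - <<'E'
from cmd import *
to(430.4,271.4,52,1.0876)
a=cap('scene'); u,v=proj(a,tool()[:3,3]).astype(int); print(u,v)
cv2.imwrite('pics/s6.png',cv2.resize(a['pixels'][v-70:v+70,u-70:u+70,::-1],(500,500)))
E
```

```text
time: 34.65
tool_pos: [464.4, 163.1, 216.7]
tcp_rot: [-3.139, 0.002, 1.055]
contact_force: [1.7, 0.3, -0.7]
grip_width: 23.6
finger_force: 30.0
time: 35.65
tool_pos: [429.7, 271.0, 100.1]
tcp_rot: [-3.141, 0.001, 1.088]
contact_force: [0.5, 1.1, -0.7]
grip_width: 23.2
finger_force: 30.0
dp [0.001 0.    0.048] rotz 0.0 cmd [429.95  271.088 100.441] 1.088 meas [429.74  270.969 100.056] [-3.141  0.001  1.088]
358 196
```

View pics/s6.png

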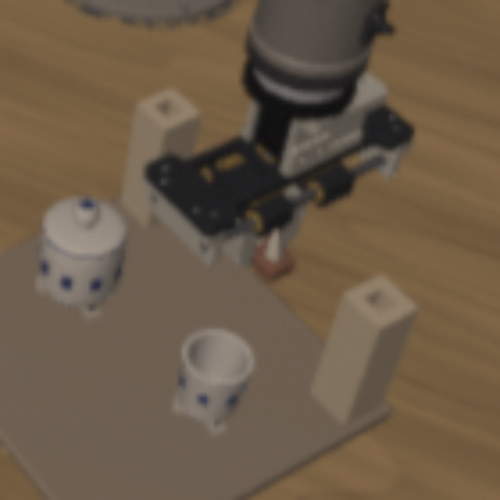

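The cone pack is held midway between the posts, and the body is clear of the jar and beaker. Lowering.

```bash

python3 -m pendant '{"dp":[[0.0005,0,0.008],[0.0005,0,0.02],[0.0005,0,0.032],[0.0005,0,0.041],[0.0005,0,0.046],[0.0005,0,0.0485],[0.0005,0,0.0485],[0.0005,0,0.0485]],"rotation":[[0,0,0],[0,0,0],[0,0,0],[0,0,0],[0,0,0],[0,0,0],[0,0,0],[0,0,0]]}'
python3 -m pendant '{"dp":[[0,0,0.0005],[0,0,0.001],[0,0,0.001]],"rotation":[[0,0,0],[0,0,0],[0,0,0]]}'
python3 -m pendant '{"dp":[[0,0,0.0005],[0,0,0.001],[0,0,0.001]],"rotation":[[0,0,0],[0,0,0],[0,0,0]]}'
printf "0.0005 0 0.0505 0\n">>log.txt
```

```text
time: 36.7
tool_pos: [430.4, 271.6, 52.2]
tcp_rot: [3.141, -0.001, 1.088]
contact_force: [-0.0, -0.5, -1.2]
grip_width: 23.9
finger_force: 30.0
time: 37.08
tool_pos: [430.2, 271.5, 51.0]
tcp_rot: [3.142, -0.0, 1.088]
contact_force: [0.6, -0.5, 0.0]
grip_width: 23.4
finger_force: 30.0
time: 37.45
tool_pos: [430.2, 271.5, 49.9]
tcp_rot: [-3.142, -0.0, 1.088]
contact_force: [0.3, -0.6, -0.8]
grip_width: 23.6
finger_force: 30.0
```

```bash

python3 -m pendant '{"dp":[[0,0,0.0005],[0,0,0.0005],[0,0,0.0005]],"rotation":[[0,0,0],[0,0,0],[0,0,0]]}'
python3 -m pendant '{"dp":[[0,0,0.0004],[0,0,0.0005],[0,0,0.0005]],"rotation":[[0,0,0],[0,0,0],[0,0,0]]}'
printf "0 0 0.001 0\n">>log.txt
```

```text
time: 37.83
tool_pos: [430.2, 271.6, 49.5]
tcp_rot: [3.142, -0.0, 1.088]
contact_force: [-1.0, 0.7, 1.0]
grip_width: 23.5
finger_force: 30.0
time: 38.2
tool_pos: [430.2, 271.6, 49.5]
tcp_rot: [3.141, -0.0, 1.088]
contact_force: [-0.8, -0.7, 6.4]
grip_width: 23.8
finger_force: 30.0
```

```bash

python3 -m pendant '{"dp":[[0,0,0],[0,0,0],[0,0,0],[0,0,-0.02],[0,0,-0.06],[0,0,-0.12],[0,0,-0.18],[0,0,-0.19]],"rotation":[[0,0,0],[0,0,0],[0,0,0],[0,0,0],[0,0,0],[0,0,0],[0,0,0],[0,0,0]]}' 0.045
printf -- "0 0 -0.19 0\n">>log.txt
python3 - <<'E'
from cmd import *
to(512.3,-373.5,140,1.2497)
a=cap('scene')
cv2.imwrite('pics/s7.png',cv2.resize(a['pixels'][130:290,255:415,::-1],(500,500)))
E
```

```text
time: 39.2
tool_pos: [431.9, 272.3, 243.3]
tcp_rot: [3.136, -0.007, 1.088]
contact_force: [0.4, -0.5, 0.1]
grip_width: 45.1
finger_force: 0.0
dp [-0.533  0.372  0.099] rotz -0.162 cmd [430.182 271.531 238.941] 1.088 meas [431.89  272.34  243.279] [ 3.136 -0.007  1.088]
```

View pics/s7.png

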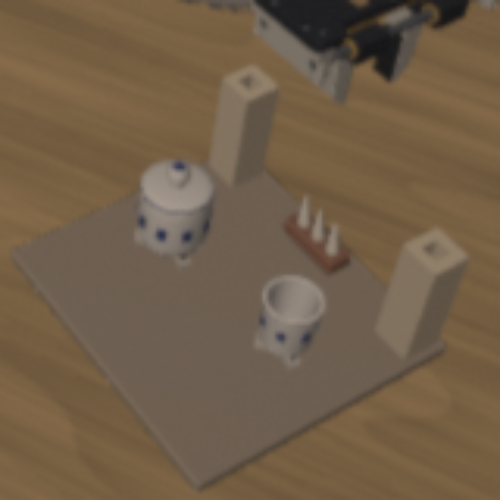

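The cone pack stands on the shelf between the posts, in line with them; jar, lid and beaker are upright. Now post C.

```bash

python3 -m pendant '{"dp":[[-0.03,0.02,0],[-0.075,0.05,0],[-0.12,0.082,0],[-0.165,0.115,0],[-0.21,0.147,0],[-0.255,0.178,0],[-0.3,0.21,0],[-0.345,0.241,0]],"rotation":[[0,0,0],[0,0,0],[0,0,0],[0,0,0],[0,0,0],[0,0,0],[0,0,0],[0,0,0]]}' 0.075
printf -- "-0.345 0.241 0 0\n">>log.txt
python3 -m pendant '{"dp":[[-0.045,0.031,0],[-0.09,0.062,0.02],[-0.135,0.095,0.04],[-0.17,0.12,0.07],[-0.188,0.131,0.099],[-0.188,0.131,0.099],[-0.188,0.131,0.099],[-0.188,0.131,0.099]],"rotation":[[0,0,-0.04],[0,0,-0.1],[0,0,-0.162],[0,0,-0.162],[0,0,-0.162],[0,0,-0.162],[0,0,-0.162],[0,0,-0.162]]}'
printf -- "-0.188 0.131 0.099 -0.162\n">>log.txt
python3 -c "
from cmd import *
to(512.3,-373.5,60,1.2497)"
```

```text
time: 40.25
tool_pos: [482.7, -147.5, 237.0]
tcp_rot: [-3.138, -0.0, 1.088]
contact_force: [0.1, 0.4, 0.4]
grip_width: 75.2
finger_force: 0.0
time: 41.25
tool_pos: [512.7, -372.5, 141.3]
tcp_rot: [3.14, 0.001, 1.251]
contact_force: [0.2, 0.3, 0.3]
grip_width: 74.8
finger_force: 0.0
dp [-0.    0.    0.08] rotz 0.0 cmd [ 512.084 -373.268  139.941] 1.25 meas [ 512.721 -372.504  141.259] [3.14  0.001 1.251]
```

```bash

python3 -m pendant '{"dp":[[0,0,0.02],[0,0,0.045],[0,0,0.065],[0,0,0.077],[0,0,0.08],[0,0,0.08],[0,0,0.08]],"rotation":[[0,0,0],[0,0,0],[0,0,0],[0,0,0],[0,0,0],[0,0,0],[0,0,0]]}'
python3 -m pendant '{"dp":[[0,0,0],[0,0,0],[0,0,0],[0,0,0],[0,0,0],[0,0,0]],"rotation":[[0,0,0],[0,0,0],[0,0,0],[0,0,0],[0,0,0],[0,0,0]]}' 0.02
python3 -m pendant '{"dp":[[0,0,-0.01],[0,0,-0.04],[0,0,-0.08],[0,0,-0.12],[0,0,-0.155],[0,0,-0.175],[0,0,-0.18],[0,0,-0.18]],"rotation":[[0,0,0],[0,0,0],[0,0,0],[0,0,0],[0,0,0],[0,0,0],[0,0,0],[0,0,0]]}'
printf -- "0 0 0.08 0\n0 0 -0.18 0\n">>log.txt
python3 - <<'E'
from cmd import *
# shelf frame from mean of post measurements
A=np.array([482.6,371.05]);B=np.array([375.75,167.25]); y=(A-B)/np.linalg.norm(A-B); ex=np.array([y[1],-y[0]])
t=(A+B)/2+210*ex; print(t,np.arctan2(ex[1],ex[0]))
to(*t,240,1.0877)
E
```

```text
time: 42.12
tool_pos: [512.5, -373.6, 60.8]
tcp_rot: [3.14, 0.001, 1.25]
contact_force: [-0.3, 1.0, 0.5]
grip_width: 75.4
finger_force: 0.0
time: 42.88
tool_pos: [512.1, -373.2, 59.9]
tcp_rot: [-3.142, -0.0, 1.25]
contact_force: [-0.2, 0.3, 1.0]
grip_width: 35.8
finger_force: 30.0
time: 43.88
tool_pos: [511.9, -373.1, 239.5]
tcp_rot: [-3.141, -0.0, 1.25]
contact_force: [0.1, -0.3, -1.7]
grip_width: 36.0
finger_force: 30.0
[615.163 171.639] -0.4828890866878757
dp [ 0.55  -0.074 -0.   ] rotz 0.162 cmd [ 512.084 -373.268  239.941] 1.25 meas [ 511.885 -373.097  239.54 ] [-3.141 -0.     1.25 ]
```

```bash

python3 -m pendant '{"dp":[[0.02,-0.003,0],[0.065,-0.009,0],[0.115,-0.015,0],[0.17,-0.023,0],[0.225,-0.03,0],[0.28,-0.038,0],[0.335,-0.045,0],[0.39,-0.052,0]],"rotation":[[0,0,0],[0,0,0],[0,0,0],[0,0,0],[0,0,0],[0,0,0],[0,0,0],[0,0,0]]}'
printf -- "0.39 -0.052 0 0\n">>log.txt
python3 -m pendant '{"dp":[[0.05,-0.007,0],[0.095,-0.013,0],[0.13,-0.018,0],[0.15,-0.021,0],[0.16,-0.022,0],[0.16,-0.022,0],[0.16,-0.022,0],[0.16,-0.022,0]],"rotation":[[0,0,0.04],[0,0,0.08],[0,0,0.12],[0,0,0.15],[0,0,0.162],[0,0,0.162],[0,0,0.162],[0,0,0.162]]}'
printf -- "0.16 -0.022 0 0.162\n">>log.txt
python3 -c "
from cmd import *
to(615.2,171.6,110,1.0877)"
```

```text
time: 44.88
tool_pos: [584.9, 16.4, 239.1]
tcp_rot: [-3.14, -0.0, 1.25]
contact_force: [0.4, -0.8, -1.8]
grip_width: 35.7
finger_force: 30.0
time: 45.88
tool_pos: [615.4, 171.1, 240.1]
tcp_rot: [3.142, 0.0, 1.087]
contact_force: [0.7, 1.3, -1.5]
grip_width: 35.9
finger_force: 30.0
dp [-0.    0.    0.13] rotz 0.0 cmd [615.396 171.987 239.941] 1.088 meas [615.38  171.092 240.05 ] [3.142 0.    1.087]
```

```bash

python3 -m pendant '{"dp":[[0,0,0.02],[0,0,0.05],[0,0,0.08],[0,0,0.105],[0,0,0.122],[0,0,0.13],[0,0,0.132],[0,0,0.132]],"rotation":[[0,0,0],[0,0,0],[0,0,0],[0,0,0],[0,0,0],[0,0,0],[0,0,0],[0,0,0]]}'
python3 -m pendant '{"dp":[[0,0,0.0005],[0,0,0.001],[0,0,0.001]],"rotation":[[0,0,0],[0,0,0],[0,0,0]]}'
python3 -m pendant '{"dp":[[0,0,0.0005],[0,0,0.001],[0,0,0.001]],"rotation":[[0,0,0],[0,0,0],[0,0,0]]}'
printf "0 0 0.134 0\n">>log.txt
```

```text
time: 46.88
tool_pos: [615.9, 172.0, 108.7]
tcp_rot: [3.14, -0.001, 1.088]
contact_force: [0.8, 0.7, -1.2]
grip_width: 35.9
finger_force: 30.0
time: 47.25
tool_pos: [615.4, 172.0, 107.1]
tcp_rot: [3.141, -0.0, 1.088]
contact_force: [-0.1, 0.6, -2.1]
grip_width: 36.0
finger_force: 30.0
time: 47.62
tool_pos: [615.4, 172.0, 105.9]
tcp_rot: [-3.142, -0.0, 1.088]
contact_force: [-0.3, 0.3, -1.3]
grip_width: 35.6
finger_force: 30.0
```

```bash

python3 -m pendant '{"dp":[[0,0,0.0005],[0,0,0.0005],[0,0,0.0005]],"rotation":[[0,0,0],[0,0,0],[0,0,0]]}'
python3 -m pendant '{"dp":[[0,0,0.0004],[0,0,0.0004],[0,0,0.0004]],"rotation":[[0,0,0],[0,0,0],[0,0,0]]}'
printf "0 0 0.0009 0\n">>log.txt
```

```text
time: 48.0
tool_pos: [615.4, 172.0, 105.8]
tcp_rot: [3.141, -0.0, 1.088]
contact_force: [-0.6, 0.3, 3.7]
grip_width: 35.6
finger_force: 30.0
time: 48.38
tool_pos: [615.4, 172.0, 105.8]
tcp_rot: [3.141, -0.0, 1.088]
contact_force: [-2.8, -1.3, 5.9]
grip_width: 35.6
finger_force: 30.0
```

```bash

python3 -m pendant '{"dp":[[0,0,0],[0,0,0],[0,0,0],[0,0,-0.02],[0,0,-0.06],[0,0,-0.12],[0,0,-0.165],[0,0,-0.165]],"rotation":[[0,0,0],[0,0,0],[0,0,0],[0,0,0],[0,0,0],[0,0,0],[0,0,0],[0,0,0]]}' 0.06
printf -- "0 0 -0.165 0\n">>log.txt
python3 -m pendant '{"dp":[[0,0,0],[0,0,0],[0,0,0],[0,0,0],[0,0,0],[0,0,0],[0,0,0],[0,0,0]],"rotation":[[0,0,-0.17],[0,0,-0.34],[0,0,-0.51],[0,0,-0.68],[0,0,-0.85],[0,0,-1.02],[0,0,-1.19],[0,0,-1.36]]}'
printf -- "0 0 0 -1.36\n">>log.txt
python3 -c "
from cmd import *
to(655,150,290,2.657)"
```

```text
time: 49.38
tool_pos: [617.0, 172.3, 274.6]
tcp_rot: [3.135, -0.005, 1.088]
contact_force: [0.9, 0.3, -0.8]
grip_width: 59.9
finger_force: 0.0
time: 50.38
tool_pos: [614.9, 171.9, 268.2]
tcp_rot: [-3.14, -0.002, 2.453]
contact_force: [0.4, 0.1, 0.7]
grip_width: 60.0
finger_force: 0.0
dp [-0.044  0.008 -0.02 ] rotz -0.209 cmd [615.396 171.987 270.041] 2.448 meas [614.928 171.891 268.197] [-3.14  -0.002  2.453]
```

```bash

python3 -m pendant '{"dp":[[-0.044,0.008,-0.02],[-0.044,0.008,-0.02],[-0.044,0.008,-0.02],[-0.044,0.008,-0.02],[-0.044,0.008,-0.02]],"rotation":[[0,0,-0.15],[0,0,-0.209],[0,0,-0.209],[0,0,-0.209],[0,0,-0.209]]}'
printf -- "-0.044 0.008 -0.02 -0.209\n">>log.txt
cat > chk.py <<'E'
from cmd import *
from objs import blob
from shelf import posttop
def box(c,X,r):
    u,v=proj(c,X).astype(int); return max(u-r,0),max(v-r,0),min(u+r,511),min(v+r,383)
E
python3 - <<'E'
from chk import *
c=cap('wrist','pics/w6.png'); print(tool()[:3,3])
posttop(c,box(c,(615.2,171.6,156),38))
c2=cap('top','pics/t6.png'); posttop(c2,box(c2,(615.2,171.6,156),16))
to(568,199,270)
E
```

```text
time: 51.0
tool_pos: [654.0, 150.3, 289.7]
tcp_rot: [-3.141, -0.001, 2.657]
contact_force: [-0.5, -0.1, -0.2]
grip_width: 60.1
finger_force: 0.0
[654.033 150.32  289.916]
post ((616.0508422851562, 171.9040069580078), (37.22967529296875, 35.47991943359375), 62.22871017456055) [ 22  22  35  34 960]Traceback (most recent call last):
  File "<stdin>", line 4, in <module>
  File "shelf.py", line 16, in posttop
    m=((g[...,0]>195)&(g[...,2]>140)).astype(np.uint8); n,l,s,ct=cv2.connectedComponentsWithStats(m); k=1+s[1:,4].argmax()
                                                                                                          ~~~~~~~~~~~~~~^^
ValueError: attempt to get argmax of an empty sequence
```

```bash

python3 -m pendant '{"dp":[[0.045,0,0.01],[0.097,0.004,0.02],[0.097,0.004,0.02],[0.097,0.004,0.02],[0.097,0.004,0.02]],"rotation":[[0,0,0],[0,0,0],[0,0,0],[0,0,0],[0,0,0]]}'
python3 - <<'E'
from chk import *
c=cap('wrist','pics/w7.png'); print(tool()[:3,3])
hsv=cv2.cvtColor(c['pixels'],cv2.COLOR_RGB2HSV).astype(int)
m=((hsv[...,0]<15)&(hsv[...,1]>85)&(hsv[...,2]>90)).astype(np.uint8)
h,q=blob(cv2.morphologyEx(m,cv2.MORPH_CLOSE,np.ones((5,5))),c,box(c,(429.2,269.1,62),38),62); print('cone',cv2.minAreaRect(q))
a=posttop(c,box(c,(482.6,371,156),36)); b=posttop(c,box(c,(375.75,167.2,156),36)); print('mid',(a+b)/2)
im=c['pixels'].astype(int)
h,q=blob((im.min(2)>175).astype(np.uint8),c,box(c,(491.5,156.5,120),42),124); print('lid',cv2.fitEllipse(q))
h,q=blob((im.min(2)>175).astype(np.uint8),c,box(c,(547.6,287.5,111),36),111); print('beaker',cv2.fitEllipse(q))
E
```

```text
time: 51.72
tool_pos: [571.6, 198.2, 270.4]
tcp_rot: [3.141, 0.001, 2.656]
contact_force: [0.4, 0.3, -0.8]
grip_width: 60.2
finger_force: 0.0
[571.483 198.126 270.169]
cone ((430.6043701171875, 268.5121765136719), (62.856712341308594, 24.42028045654297), 62.182090759277344)
post ((484.81256103515625, 369.90814208984375), (36.107242584228516, 31.46135902404785), 62.18324661254883) [  15    0   44   41 1295]
post ((377.8193359375, 166.23355102539062), (35.95206832885742, 32.26689147949219), 62.185890197753906) [  14    0   45   42 1331]
mid [431.316 268.071]
lid ((490.83392333984375, 155.84591674804688), (59.50214385986328, 59.834503173828125), 126.41386413574219)
beaker ((547.0986938476562, 286.9125061035156), (47.74609375, 48.806297302246094), 27.893224716186523)
```

```bash
python3 -c "
from plant import workorder
print(workorder.close_job())"
```

```text
the job is handed in; nothing more can be done
None
```

The job is handed in, with no verdict returned: the jar with its lid seated is on the larger stilt and the beaker on the smaller, with the cone pack between posts A and B and post C at the middle of the free edge. My last camera measurements put each within about 1.5 mm of target, at about 52 s of the 128 s allowed.

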